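Clip the chisel into the tool row

ROBOT

A 7-joint arm with a two-finger parallel gripper is mounted at the origin on a cart in front of the work surface, level with it; the furniture and walls round the work are solid. World frame = base frame: x ahead of the robot, y to its left, z up, the work surface at z = 0. Lengths are in m, angles in rad, forces in N, time in s.
With the tool pointing down it reaches from about 0.35 to 0.9 m from the base axis. Payload 19.9 kg.
Tool frame: the origin (TCP) lies at the very end of the fingers, on their centre line; the grasp point (between the pads) lies 19 mm behind it (r.pinch_z is the distance from the TCP to the grasp point, in m); z points along the fingers, y is the line along which they close (so a half turn about z gives the same grasp; the last joint's range is limited). The gripper opens to 94 mm and grips with 3 to 60 N. Pads are 16 mm wide; open, the fingers measure 119 mm over their backs; the gripper's body (75 mm by 177 mm) begins 78 mm behind the grasp point.
Start: joints at [1.222, 0.417, -0.01, 1.614, 0.005, 1.111, -0.053], TCP at [0.189, -0.596, 0.205] pointing down, gripper open.
Joint ranges: [-2.81, 2.81], [-0.39, 2.02], [-1.27, 1.25], [0.06, 2.57], [-1.19, 4.33], [0.19, 2], [-2.82, 2.82]. Speed limits (rad/s): [1.89, 1.89, 2.39, 2.39, 3.01, 3.01, 3.01].

INTERFACE

Orientations are given as a rotation vector (axis times angle).
In Python, from bench import r gives the robot as it stands.
- The arm moves only by the shell command python3 -m handwheel 'ROWS' [FORCE]. ROWS is a JSON object of lists of equal length, an entry for each row: "fingers": the closure, from 0 (fully open) to 1 (shut); "xyz": the shift along the tool's x, y, z in m, a list of three; "twist": the turn, a rotation vector about the tool's x, y, z in degrees, a list of three. A call has 1 to 20 rows; each row is the pose to reach, as a shift and turn from the pose commanded when the call began, along the tool's axes at that moment; what a row does not reach only later rows make up. A row lasts 1/10 s, in which the tool goes at most 50 mm and 8.59 degrees, less where a joint would pass 70% of its speed; a pose out of reach is approached as far as the arm can. A call with a gripper value outside its range is refused whole. The fingers move at their own pace and stop on an object; FORCE is the grip in N (left out, the last holds). Time passes only in rows, so rows that repeat a pose let the fingers close. It gives the time, the measured TCP pose, the force, the opening and the grip force at its end, in the units of the state.
- r.observe(): the state, without advancing time (a new reading comes with each control period).
- r.grab_frame(name): name is "side" or "top" or "wrist"; returns a dict with "pixels" (420x560x3 uint8, red, green, blue), "fovy" (degrees; the focal length in pixels is half the picture's height over the tangent of half this angle, whatever the lens; pixels are square), "cx", "cy" (the principal point, pixels), "R" (3x3) and "t" (3): a world point X has camera coordinates R X + t. Camera axes: x right, y down, z forward; pixel columns grow to the right and rows downward; lengths in m; the calibration is good to about 2 mm. The wrist camera is an equidistant fisheye: a pixel r from the principal point sees the ray r / f radians off the axis. A picture is of the moment at which its call begins. There is no depth.
- r.close_job(): hands the job in; it is judged then, once.
The state is a dict: "t": time; "qpos": joint angles; "joint_vel": joint speeds; "effort": joint torques, N m; "tcp_pos": TCP position; "ee_rot": TCP orientation; "contact_force": force on the tool from outside, world axes, zero at the start; "torque": the same for the moment, N m; "opening": opening from 0.0 (shut) to 1.0 (fully open); "grasp_force": force on a finger pad.
Only numpy, scipy, OpenCV 4.12 (cv2) and the standard library are available. Lean on these libraries where they do the work, as an engineer would, in place of code of your own. Each camera call takes 0.05 s, during which the arm holds its last target. There are 200 camera calls.

TASK

Put the chisel away in the row of spring clips on the wooden board: press its wooden handle down between the jaws of the one wide clip until it snaps in and rests on the seats, lying along the clip with the handle's middle about midway between the two pairs of jaws (the blade may point either way). Leave it there, and do not disturb the screwdriver lying nearby.

Things in the scene. Friction and masses are not known exactly. Their poses are not given: they have to be found in the camera images.
- chisel: Wood chisel, pale round ash handle, flat steel blade; 247 mm long, 0.16 kg, lying on the bench. Origin: underside, mid-length. y runs along it to the handle's butt, z up. Handle y = 14 to 124 mm: 24 mm thick at 38, 29 mm at 93, 24 mm at 121, axis 14.5 mm up. Blade y = -124 to 14, 20 mm wide, 6 to 14 mm up. Centre of mass y = 47. At first the handle points roughly at the robot.
- chisel_handle (a point): Middle of the chisel's handle, on its axis: 72 mm from the chisel's origin towards the butt, 14.5 mm above its underside; the place to grip (about 27 mm thick), and the point that goes to the clip's middle. Axes as the chisel's.
- wide_clip: The one wide clip of three in a row 105 mm apart (it may be any of them), on a fixed wooden board 110 x 330 x 16 mm; the other two are half as wide and 36 mm tall. Origin: middle of its base, on the board's top, 16 mm above the bench; x along the lying tool, y across it, z up. Two pairs of jaws, each 10 mm wide, stand at x = -34 and +34, leaving 58 mm clear between for the fingers.
- clip_home (a point): Middle of the wide clip, 31 mm above its base: the handle's middle belongs here. The seats under the jaws are 18 mm above the base (only the base and screw heads, 6 mm high, lie between). The sprung jaws gape 50 mm at the top (62 mm above the base) and narrow to 19 mm at the lips (40 mm above). Snapping in takes about 5 N when centred, up to 30 N if 10 mm off. Axes as the clip's.
- screwdriver: Screwdriver with a red handle, 207 mm long, 28 mm thick, lying near the chisel (either may be on the left). Not to be moved. Origin: underside, mid-length; y along it to the handle's end.
Things that resemble listed ones, but are neither listed nor needed, are in the scene too. Of the things that look like the chisel, the larger one is meant.

How it is judged:
By the outcome, as a careful person would: the job done as asked, in the order asked, and still so for the second after the job is handed in, with the robot touching nothing.
It also fails if it takes over 40 s, if anything falls off the work surface, if the arm or the gripper's body presses on something with over 40 N, if the wrist force passes 120 N, or if a joint passes its speed limit or range.

## Working session

There is one attempt and no reset: what is moved stays moved. The work goes in short steps, Python scripts to look and compute and a shell command to move; the robot and the scene stay as the last step left them, time stands still between calls to the robot, and variables do not carry over. Pictures are saved under pics/ and viewed, at most 10 in all, crops included, and the job is handed in when it is done.

```bash
ls; mkdir -p pics; python3 - <<'E'
from bench import r
import cv2,numpy as np
o=r.observe();print({k:np.round(v,3).tolist() for k,v in o.items()})
for n in("top","side"):
    f=r.grab_frame(n);cv2.imwrite(f"pics/{n}0.png",f["pixels"][:,:,::-1]);np.savez(f"{n}0.npz",**f)
    print(n,f["fovy"],f["cx"],f["cy"],np.round(f["R"],3).tolist(),f["t"])
E
```

```text
pics
{'t': 0.0, 'qpos': [1.223, 0.418, -0.01, 1.614, 0.005, 1.111, -0.053], 'joint_vel': [-0.0, -0.003, 0.001, 0.0, -0.0, -0.001, -0.001], 'effort': [0.001, -85.124, 0.639, -42.599, -0.049, 0.019, 0.0], 'tcp_pos': [0.189, -0.595, 0.205], 'ee_rot': [-3.104, -0.48, 0.0], 'contact_force': [-0.109, 0.143, -0.018], 'torque': [-0.022, -0.005, -0.034], 'grasp_force': 0.0, 'opening': 0.999}
top 52.14239085830478 277.49102838022475 212.822521337978 [[-0.023, -1.0, 0.007], [-0.998, 0.023, -0.056], [0.056, -0.008, -0.998]] [-0.04067262  0.58714163  0.95671024]
side 52.63937777622978 280.8195964509307 202.9804736517689 [[-0.944, -0.329, -0.006], [-0.161, 0.478, -0.864], [0.287, -0.815, -0.504]] [0.52727812 0.17534363 0.75770716]
```

View pics/top0.png

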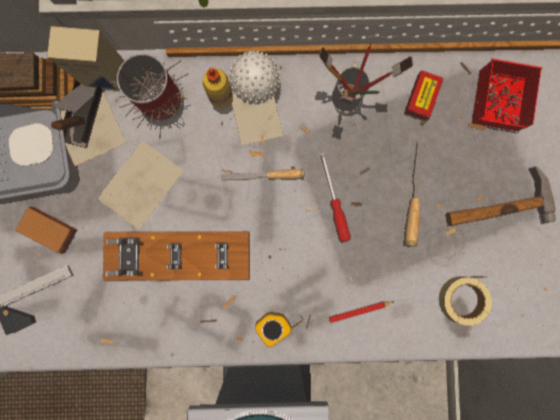

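View pics/side0.png

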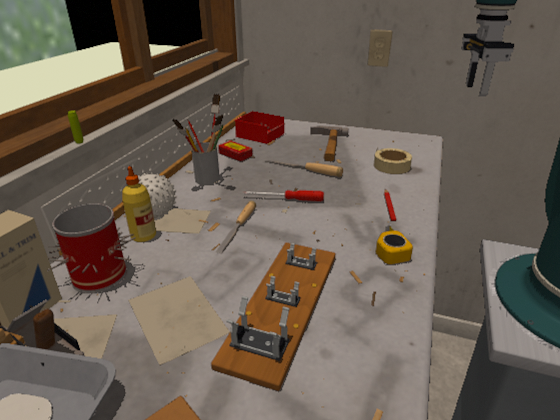

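Candidates (top view): the larger chisel, handle (413,222), blade up to (416,143), about 103 px long. The smaller look-alike is at (222–303,175), about 81 px, and the screwdriver has a red handle at (340,222). I choose the larger one at (413,222). For the clips, the wide one is at the board's left end (128,257), with narrow ones at (175,257) and (222,257).

```bash
cat > h.py <<'E'
import numpy as np,cv2
def ray(f,u,v):
    R,t=np.array(f["R"]),np.array(f["t"]);F=210/np.tan(np.radians(float(f["fovy"])/2))
    d=R.T@np.array([(u-f["cx"])/F,(v-f["cy"])/F,1]);return -R.T@t,d
def onz(f,u,v,z):
    c,d=ray(f,u,v);return c+d*(z-c[2])/d[2]
def tri(f,p,g,q):
    a,d=ray(f,*p);b,e=ray(g,*q);s=np.linalg.lstsq(np.c_[d,-e],b-a,rcond=None)[0]
    return (a+d*s[0]+b+e*s[1])/2,np.linalg.norm(a+d*s[0]-b-e*s[1])
def handle(f,box,z=.0145):
    u0,v0,u1,v1=box;im=f["pixels"][v0:v1,u0:u1];h=cv2.cvtColor(im,cv2.COLOR_RGB2HSV)
    m=cv2.inRange(h,(8,90,90),(25,255,255))
    c=max(cv2.findContours(m,0,2)[0],key=cv2.contourArea).reshape(-1,2)+[u0,v0]
    P=np.array([onz(f,u,v,z)[:2] for u,v in c]);mu,ev=cv2.PCACompute(P.astype(np.float32),None)
    s=(P-mu)@ev.T;mid=mu[0]+ev.T@((s.max(0)+s.min(0))/2)
    return mid,ev[0],np.ptp(s,0)
E
python3 - <<'E'
from h import *
f=dict(np.load("top0.npz"));g=dict(np.load("side0.npz"))
print("handle",handle(f,(395,190,430,255)))
print("blade tip",onz(f,416,143,.01),"butt",onz(f,412,245,.0145))
h=cv2.cvtColor(f["pixels"],cv2.COLOR_RGB2HSV);m=cv2.inRange(h,(5,120,50),(20,255,255));m[:,:90]=0;m[:225]=0;m[290:]=0;m[:,260:]=0
p=cv2.findNonZero(cv2.morphologyEx(m,2,np.ones((3,3))));q=cv2.boxPoints(cv2.minAreaRect(p))
print("board",[np.round(onz(f,*c,.016)[:2],3).tolist() for c in q],q.tolist())
a=f["pixels"][225:290,95:260];b=f["pixels"][135:255,310:430];c=g["pixels"][230:390,205:345]
A=cv2.resize(a,None,fx=4.8,fy=4.8,interpolation=2);B=cv2.resize(b,(280,280));C=cv2.resize(c,(245,280))
o=np.zeros((600,800,3),np.uint8);o[:312,:792]=A;o[315:595,:280]=B;o[315:595,300:545]=C
cv2.imwrite("pics/crop1.png",o[:,:,::-1])
E
```

```text
handle (array([ 0.55963804, -0.36023867]), array([ 0.9964126 , -0.08462787], dtype=float32), array([0.10818278, 0.03055019]))
blade tip [ 0.74065918 -0.3778275   0.01      ] butt [ 0.50614264 -0.35752693  0.0145    ]
board [[0.551, 0.341], [0.546, 0.014], [0.439, 0.015], [0.444, 0.341]] [[102.65815734863281, 232.1703643798828], [247.9934844970703, 231.1095428466797], [248.34288024902344, 278.9755859375], [103.00755310058594, 280.03643798828125]]
```

View pics/crop1.png

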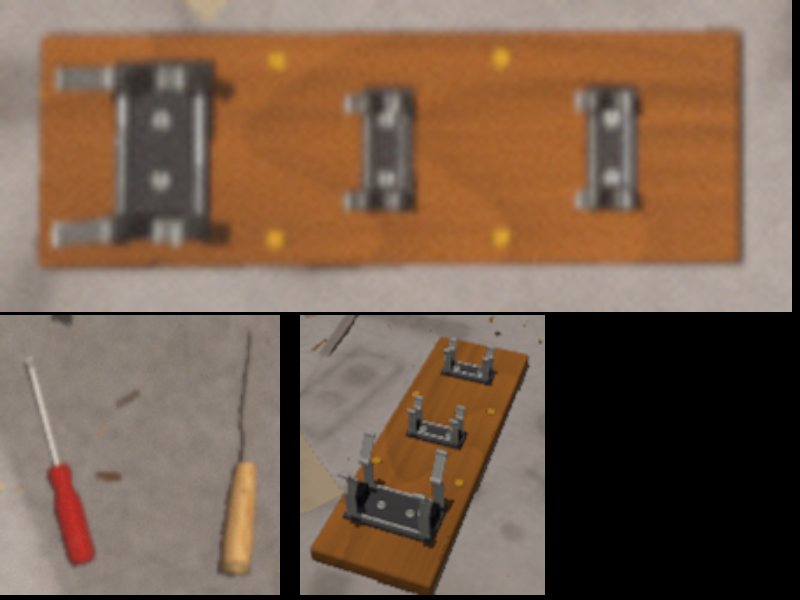

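The crop confirms the choice: pale handle at crop (238,520), i.e. top (412,223), and a thin dark blade going up. The wide clip's two screws are at crop (160,120) and (160,180), with its base spanning x 115–212 and y 62–243.

```bash
python3 - <<'E'
from h import *
from bench import r
from scipy.spatial.transform import Rotation as S
f=dict(np.load("top0.npz"))
P=lambda u,v,z:np.round(onz(f,95+(u+.5)/4.8-.5,225+(v+.5)/4.8-.5,z),4)
print("screws",P(160,120,.021),P(160,180,.021))
for z,u,v in [(.02,118,64),(.02,210,64),(.02,118,242),(.02,210,242)]:print(P(u,v,z))
print("narrow screws",P(388,118,.02),P(388,178,.02),P(612,118,.02),P(612,178,.02))
print("red handle",onz(f,340,222,.014),onz(f,332,202,.014),onz(f,347,240,.014),"gluebottle/brush etc")
o=r.observe();R=S.from_rotvec(o["ee_rot"]).as_matrix();print(np.round(R,3))
d=np.array([.5596,-.3602,.12])-o["tcp_pos"];print("shift tool",R.T@d)
E
```

```text
screws [0.5109 0.283  0.021 ] [0.483  0.2831 0.021 ]
[0.5375 0.3028 0.02  ]
[0.5365 0.2599 0.02  ]
[0.4547 0.303  0.02  ]
[0.4536 0.2603 0.02  ]
narrow screws [0.5093 0.1769 0.02  ] [0.4814 0.1772 0.02  ] [0.5069 0.0722 0.02  ] [0.4789 0.0727 0.02  ]
red handle [ 0.5620755 -0.1957817  0.014    ] [ 0.60808171 -0.17896185  0.014     ] [ 0.5208768  -0.21039363  0.014     ] gluebottle/brush etc
[[ 0.953  0.302 -0.   ]
 [ 0.302 -0.953  0.001]
 [-0.    -0.001 -1.   ]]
shift tool [ 0.4247075  -0.11212993  0.08496216]
```

```bash
python3 -m handwheel '{"fingers":[0.3,0.3,0.3,0.3,0.3,0.3,0.3,0.3,0.3,0.3,0.3,0.3],"xyz":[[0.05,-0.013,0],[0.1,-0.026,0],[0.145,-0.038,0.01],[0.19,-0.05,0.02],[0.235,-0.062,0.03],[0.28,-0.074,0.04],[0.325,-0.086,0.05],[0.37,-0.098,0.06],[0.4,-0.106,0.07],[0.425,-0.112,0.085],[0.425,-0.112,0.085],[0.425,-0.112,0.085]],"twist":[[0,0,3],[0,0,6],[0,0,9],[0,0,12],[0,0,15],[0,0,18],[0,0,20],[0,0,22.4],[0,0,22.4],[0,0,22.4],[0,0,22.4],[0,0,22.4]]}' 40
python3 - <<'E'
from bench import r
import cv2,numpy as np
o=r.observe();print({k:np.round(o[k],4).tolist() for k in("t","tcp_pos","ee_rot","opening","contact_force")})
for n in("wrist","top"):
    f=r.grab_frame(n);np.savez(f"{n}1.npz",**f)
    if n=="wrist":cv2.imwrite("pics/w1.png",f["pixels"][:,:,::-1])
    print(f["fovy"],f["cx"],f["cy"])
E
```

```text
t: 1.3
tcp_pos: [0.5598, -0.3604, 0.1198]
ee_rot: [-3.138, 0.131, 0.002]
contact_force: [-0.4, -0.7, 1.0]
opening: 0.703
grasp_force: 0.0
{'t': 1.3, 'tcp_pos': [0.5598, -0.3604, 0.1198], 'ee_rot': [-3.1383, 0.1309, 0.0021], 'opening': 0.7032, 'contact_force': [-0.4312, -0.7465, 0.9551]}
65.70646984690485 276.86480559754534 208.9837480729895
52.14239085830478 277.49102838022475 212.822521337978
```

View pics/w1.png

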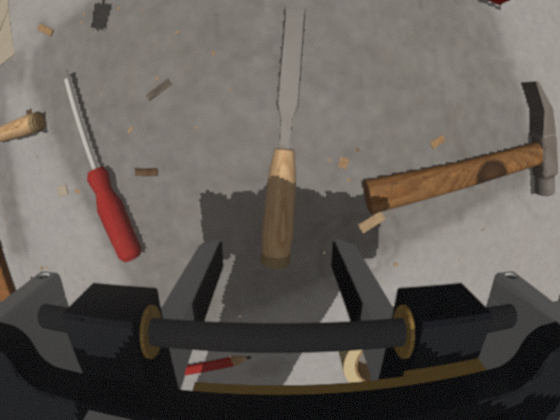

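The wrist view shows a true chisel: handle from (284,150) to (275,262), flat wide blade to (293,8). The screwdriver is well left at (120,215).

```bash
cat >> h.py <<'E'
def wray(f,u,v):
    R,t=np.array(f["R"]),np.array(f["t"]);F=210/np.tan(np.radians(float(f["fovy"])/2))
    a=np.array([u-f["cx"],v-f["cy"]]);n=np.hypot(*a);th=n/F
    d=R.T@np.r_[np.sin(th)*a/n,np.cos(th)];return -R.T@t,d
def wz(f,u,v,z):
    c,d=wray(f,u,v);return c+d*(z-c[2])/d[2]
E
python3 - <<'E'
from h import *
f=dict(np.load("wrist1.npz"))
for n,u,v,z in [("neck",284,150,.0145),("butt",276,262,.010),("tip",293,8,.01),("L",269,205,.0145),("R",294.5,205,.0145),("L2",263.5,240,.0145),("R2",291,240,.0145),("L3",274,165,.0145),("R3",295,165,.0145)]: print(n,np.round(wz(f,u,v,z),4))
im=f["pixels"];h=cv2.cvtColor(im,cv2.COLOR_RGB2HSV);print(h[205,255:308:2].tolist())
E
```

```text
neck [ 0.6111 -0.3713  0.0145]
butt [ 0.504  -0.3553  0.01  ]
tip [ 0.7397 -0.3901  0.01  ]
L [ 0.5628 -0.3539  0.0145]
R [ 0.5609 -0.3768  0.0145]
L2 [ 0.5296 -0.3457  0.0145]
R2 [ 0.5274 -0.3713  0.0145]
L3 [ 0.5986 -0.3615  0.0145]
R3 [ 0.5971 -0.3798  0.0145]
[[19, 31, 66], [15, 24, 65], [20, 24, 65], [24, 19, 68], [11, 30, 69], [14, 76, 81], [13, 99, 88], [15, 99, 90], [15, 96, 93], [16, 99, 95], [17, 99, 98], [18, 93, 101], [16, 103, 97], [14, 117, 87], [14, 106, 91], [14, 114, 87], [15, 100, 89], [16, 88, 98], [16, 101, 93], [16, 86, 83], [13, 34, 68], [15, 30, 68], [15, 31, 65], [15, 32, 64], [11, 32, 63], [20, 24, 65], [17, 27, 65]]
```

```bash
python3 - <<'E'
from h import *
from scipy.spatial.transform import Rotation as S
f=dict(np.load("wrist1.npz"));g=dict(np.load("top1.npz"))
o=S.from_rotvec([-3.1383,.1309,.0021]).as_matrix()
print("cam in tool",np.round(f["R"]@o,3).tolist(),np.round(o.T@(-f["R"].T@f["t"]-[.5598,-.3604,.1198]),3))
print("wrist sd",wz(f,68,75,.014),wz(f,128,258,.012),"hammer end",wz(f,368,195,.01),"head",wz(f,545,190,.01))
print("top sd",onz(g,323,155,.014),onz(g,345,241,.012),"hammer",onz(g,450,218,.01),onz(g,550,220,.01))
print("neck fingers tip pixel?")
cv2.imwrite("pics/t1.png",cv2.resize(g["pixels"][130:260,300:430],(780,600)[:2])[:,:,::-1])
E
```

```text
cam in tool [[0.0, 1.0, 0.0], [-0.964, 0.0, -0.267], [-0.267, -0.0, 0.964]] [ 0.077  0.    -0.178]
wrist sd [ 0.71327071 -0.16525911  0.014     ] [ 0.51791898 -0.20212224  0.012     ] hammer end [ 0.56365926 -0.44640931  0.01      ] head [ 0.55415303 -0.6782154   0.01      ]
top sd [ 0.71661955 -0.16158539  0.014     ] [ 0.51869351 -0.20610751  0.012     ] hammer [ 0.56558257 -0.44861686  0.01      ] [ 0.55574921 -0.67816544  0.01      ]
neck fingers tip pixel?
```

View pics/t1.png

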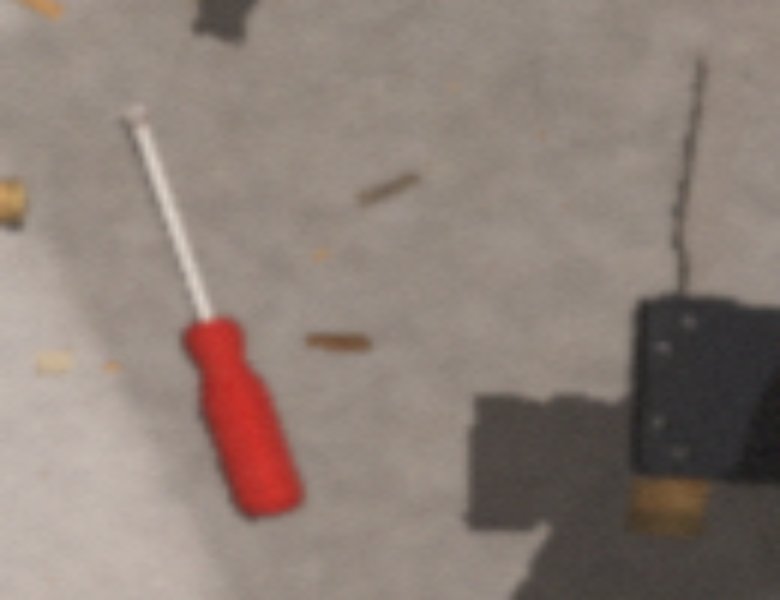

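The wrist and top views agree on the handle to within 5 mm, so I'm descending at the average and gripping.

```bash
python3 -m handwheel '{"fingers":[0.3,0.3,0.3,0.3,0.3,0.3,0.9,0.9,0.9,0.9,0.9,0.9],"xyz":[[-0.001,0.0025,0.03],[-0.001,0.0025,0.06],[-0.001,0.0025,0.09],[-0.001,0.0025,0.108],[-0.001,0.0025,0.116],[-0.001,0.0025,0.116],[-0.001,0.0025,0.116],[-0.001,0.0025,0.116],[-0.001,0.0025,0.116],[-0.001,0.0025,0.116],[-0.001,0.0025,0.116],[-0.001,0.0025,0.116]],"twist":[[0,0,1],[0,0,2],[0,0,2.5],[0,0,2.5],[0,0,2.5],[0,0,2.5],[0,0,2.5],[0,0,2.5],[0,0,2.5],[0,0,2.5],[0,0,2.5],[0,0,2.5]]}' 45
```

```text
t: 2.6
tcp_pos: [0.559, -0.363, 0.0046]
ee_rot: [3.135, -0.2, 0.0]
contact_force: [-0.7, 1.0, 2.0]
opening: 0.27
grasp_force: 44.8
```

```bash
python3 -m handwheel '{"fingers":[0.9,0.9,0.9,0.9,0.9,0.9,0.9,0.9,0.9,0.9,0.9,0.9,0.9,0.9,0.9,0.9,0.9,0.9,0.9,0.9],"xyz":[[0,0,-0.02],[0,0,-0.06],[0,0,-0.1],[-0.005,-0.02,-0.13],[-0.014,-0.06,-0.145],[-0.024,-0.105,-0.145],[-0.034,-0.15,-0.145],[-0.045,-0.195,-0.145],[-0.055,-0.24,-0.145],[-0.065,-0.285,-0.145],[-0.076,-0.33,-0.145],[-0.086,-0.375,-0.145],[-0.096,-0.42,-0.145],[-0.106,-0.465,-0.145],[-0.117,-0.51,-0.145],[-0.127,-0.555,-0.145],[-0.136,-0.595,-0.145],[-0.142,-0.622,-0.145],[-0.1445,-0.632,-0.145],[-0.1445,-0.632,-0.145]],"twist":[[0,0,0],[0,0,0],[0,0,0],[0,0,0],[0,0,0],[0,0,-1],[0,0,-2],[0,0,-3],[0,0,-4],[0,0,-5],[0,0,-6],[0,0,-6.3],[0,0,-6.3],[0,0,-6.3],[0,0,-6.3],[0,0,-6.3],[0,0,-6.3],[0,0,-6.3],[0,0,-6.3],[0,0,-6.3]]}'
python3 - <<'E'
from bench import r
import cv2,numpy as np
a=[]
for n in("wrist","side"):
    f=r.grab_frame(n);np.savez(f"{n}2.npz",**f);a.append(f["pixels"])
o=r.observe();print({k:np.round(o[k],4).tolist() for k in("t","tcp_pos","ee_rot")})
s=a[1][100:400,150:430]
cv2.imwrite("pics/w2.png",np.hstack([a[0],np.vstack([cv2.resize(s,(240,257)),np.zeros((163,240,3),np.uint8)])])[:,:,::-1])
E
```

```text
t: 4.6
tcp_pos: [0.4956, 0.2832, 0.1492]
ee_rot: [-3.141, 0.025, 0.001]
contact_force: [0.3, -0.8, -1.9]
opening: 0.276
grasp_force: 44.9
{'t': 4.7, 'tcp_pos': [0.4964, 0.2808, 0.1493], 'ee_rot': [3.1407, -0.0297, -0.0004]}
```

View pics/w2.png

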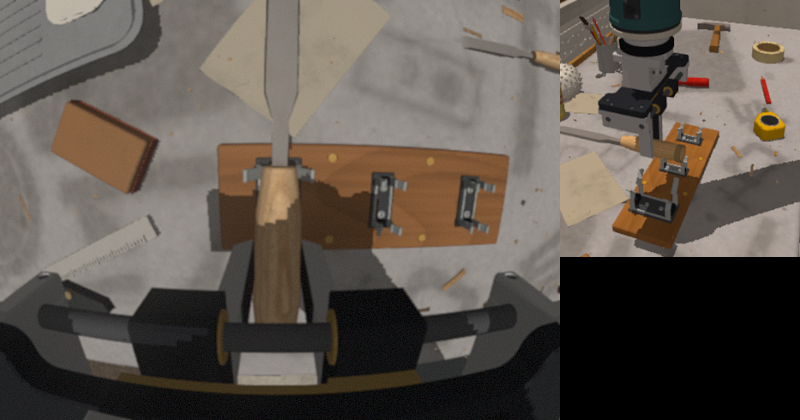

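The wrist view shows the chisel held parallel to the tool: neck (281,168), blade leaving the top edge at (282,0). The board's corners are at (219,145), (509,157), (498,241) and (219,250), and the far jaws of the wide clip at (250,176) and (307,175) straddle the neck.

```bash
python3 - <<'E'
from h import *
f=dict(np.load("wrist2.npz"))
print("tcp .4964 .2808; neck",wz(f,281,168,.159),"tip-edge",wz(f,282.5,2,.159))
for u,v in [(219,145),(509,157),(498,241)]:print("board",wz(f,u,v,.016))
for u,v in [(250,176),(307,175)]:print("jaw",wz(f,u,v,.078))
g=f["pixels"];s=dict(np.load("side2.npz"))["pixels"]
o=np.zeros((560,800,3),np.uint8)
o[:280,:]=cv2.resize(g[140:245,210:510],(800,280),interpolation=2);o[280:,:560]=cv2.resize(s[200:340,150:430],(560,280),interpolation=2)
cv2.imwrite("pics/c2.png",o[:,:,::-1])
E
```

```text
tcp .4964 .2808; neck [0.54844553 0.27979169 0.159     ] tip-edge [0.63752911 0.27764317 0.159     ]
board [0.55146125 0.33777225 0.016     ]
board [0.54480958 0.01356516 0.016     ]
board [0.44162295 0.01236744 0.016     ]
jaw [0.53076356 0.30318829 0.078     ]
jaw [0.53088196 0.2587895  0.078     ]
```

View pics/c2.png

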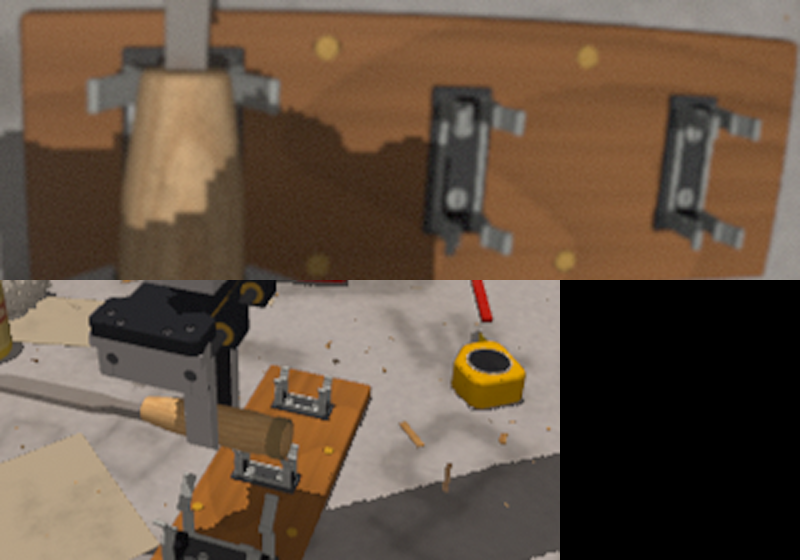

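```bash
python3 -m handwheel '{"fingers":[0.9,0.9,0.9,0.9,0.9],"xyz":[[0.003,-0.0005,0.02],[0.0055,-0.001,0.04],[0.0055,-0.001,0.049],[0.0055,-0.001,0.049],[0.0055,-0.001,0.049]],"twist":[[0,0,0],[0,0,0],[0,0,0],[0,0,0],[0,0,0]]}'
python3 - <<'E'
from bench import r
import cv2,numpy as np
a=[]
for n in("wrist","side"):
    f=r.grab_frame(n);np.savez(f"{n}3.npz",**f);a.append(f["pixels"])
o=r.observe();print({k:np.round(o[k],4).tolist() for k in("t","tcp_pos","ee_rot")})
O=np.zeros((580,800,3),np.uint8)
O[:280]=cv2.resize(a[0][110:250,180:580-20],(800,280),interpolation=2)if 0 else cv2.resize(a[0][110:250,100:500],(800,280),interpolation=2)
O[280:,:]=cv2.resize(a[1][210:390,110:590-80],(800,300),interpolation=2)if 0 else cv2.resize(a[1][240:390,70:470],(800,300),interpolation=2)
cv2.imwrite("pics/c3.png",O[:,:,::-1])
E
```

```text
t: 5.2
tcp_pos: [0.502, 0.2826, 0.1011]
ee_rot: [-3.141, 0.029, -0.001]
contact_force: [0.1, 0.6, -1.8]
opening: 0.277
grasp_force: 44.9
{'t': 5.3, 'tcp_pos': [0.5021, 0.2831, 0.1014], 'ee_rot': [-3.1409, 0.0285, -0.0017]}
```

View pics/c3.png

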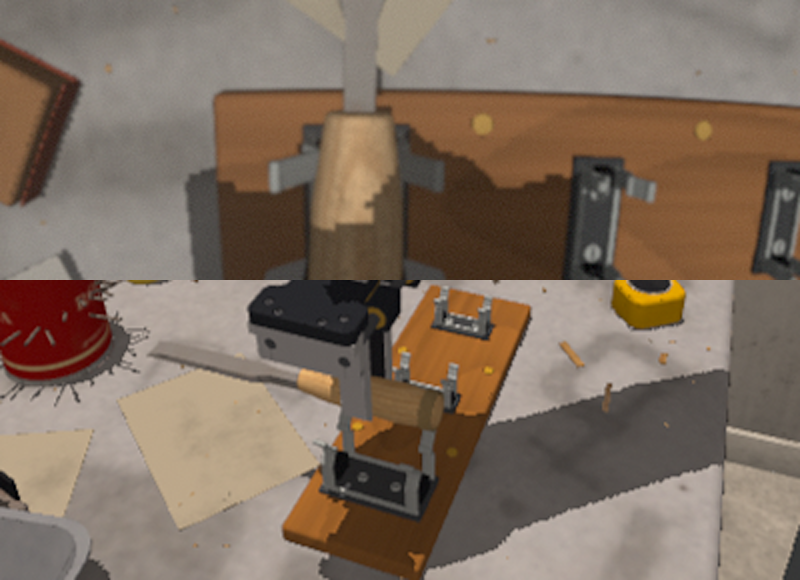

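The far jaws in the wrist crop at (270,175) and (443,172) are centred on the handle (318–400) to about 1 px. In the side crop the chisel lies over the clip, its blade tip at (152,348).

```bash
python3 - <<'E'
from h import *
f=dict(np.load("wrist3.npz"));s=dict(np.load("side3.npz"))
print("neck",wz(f,280,166.5,.115),"handle@jaw",wz(f,279.5,196,.111),"jaws",wz(f,235,197.5,.078),wz(f,321.5,196,.078))
c,d=ray(s,146,274)
k=(.2795-c[1])/d[1];print("tip at y=.2795:",c+d*k)
c,d=ray(s,70+427/2,240+105/2);k=(.2831-c[1])/d[1];print("butt top/mid",c+d*k)
c,d=ray(s,70+428/2,240+126/2);k=(.2831-c[1])/d[1];print("butt mid",c+d*k)
E
```

```text
neck [0.55619139 0.27965397 0.115     ] handle@jaw [0.53980882 0.28015013 0.111     ] jaws [0.5316586  0.30853025 0.078     ] [0.53164493 0.2531411  0.078     ]
tip at y=.2795: [0.68853149 0.2795     0.09781514]
butt top/mid [0.45492976 0.2831     0.13021391]
butt mid [0.45423866 0.2831     0.11076559]
```

```bash
python3 -m handwheel '{"fingers":[0.9,0.9,0.9,0.9,0.9,0.9,0.9,0.9,0.9,0.9,0.9],"xyz":[[0,0,0.01],[0,0,0.02],[0,0,0.028],[0,0,0.034],[0,0,0.04],[0,0,0.046],[0,0,0.052],[0,0,0.058],[0,0,0.062],[0,0,0.064],[0,0,0.064]],"twist":[[0,1,0],[0,2,0],[0,2,0],[0,2,0],[0,2,0],[0,2,0],[0,2,0],[0,2,0],[0,2,0],[0,2,0],[0,2,0]]}' 60
python3 - <<'E'
from bench import r
import cv2,numpy as np
a=[]
for n in("wrist","side"):
    f=r.grab_frame(n);np.savez(f"{n}4.npz",**f);a.append(f["pixels"])
o=r.observe();print({k:np.round(o[k],4).tolist() for k in("t","tcp_pos","ee_rot","contact_force","torque")})
O=np.zeros((580,800,3),np.uint8)
O[:280]=cv2.resize(a[0][110:250,100:500],(800,280),interpolation=2)
O[280:,:]=cv2.resize(a[1][240:390,70:470],(800,300),interpolation=2)
cv2.imwrite("pics/c4.png",O[:,:,::-1])
E
```

```text
t: 6.4
tcp_pos: [0.5018, 0.2829, 0.0374]
ee_rot: [3.14, -0.028, 0.055]
contact_force: [-7.8, -8.0, 23.3]
opening: 0.27
grasp_force: 59.7
{'t': 6.5, 'tcp_pos': [0.5017, 0.2829, 0.0374], 'ee_rot': [3.1402, -0.0282, 0.0553], 'contact_force': [-7.395, -7.3285, 23.6564], 'torque': [-1.7679, 1.7418, 0.0064]}
```

View pics/c4.png

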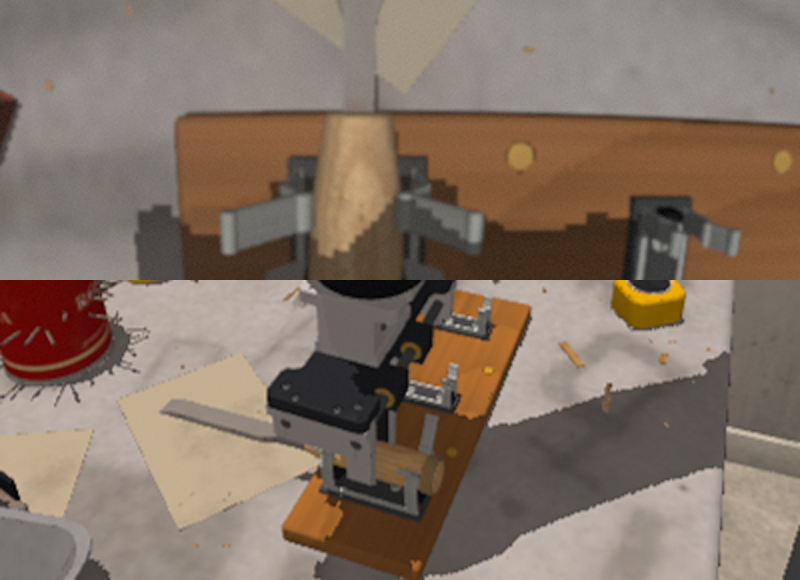

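The handle is down between the jaws of the wide clip, both flares visible at (225,230) and (480,230). The side crop shows the butt at (430,475) at seat level. I'm checking that it actually snapped in.

```bash
python3 - <<'E'
from h import *
f=dict(np.load("wrist4.npz"));s=dict(np.load("side4.npz"))
print("jaws outer",wz(f,100+221/2,110+118,.078),wz(f,100+483/2,110+118,.078))
print("neck",wz(f,100+360/2,110+116/2,.055))
c,d=ray(s,70+163/2,240+127/2);k=(.2795-c[1])/d[1];print("tip",c+d*k)
c,d=ray(s,70+432/2,240+194/2);k=(.2825-c[1])/d[1];print("butt mid",c+d*k)
E
python3 -m handwheel '{"fingers":[0.9,0.9,0.9],"xyz":[[0,0,0.001],[0,0,0.002],[0,0,0.002]],"twist":[[0,0,0],[0,0,0],[0,0,0]]}'
```

```text
jaws outer [0.53077613 0.31238679 0.078     ] [0.5297189 0.252547  0.078    ]
neck [0.55487138 0.28004057 0.055     ]
tip [0.69016149 0.2795     0.03397155]
butt mid [0.45143918 0.2825     0.04273756]
t: 6.8
tcp_pos: [0.502, 0.283, 0.037]
ee_rot: [3.14, -0.028, 0.056]
contact_force: [-18.1, -14.2, 55.2]
opening: 0.272
grasp_force: 59.6
```

The force rises stiffly (55 N for 0.4 mm) and the butt is at seat height, so it's seated. Next I relieve the pressure, open, and withdraw.

```bash
python3 -m handwheel '{"fingers":[0.9,0.9,0.45,0.45,0.45,0.45,0.45,0.45,0.45,0.45,0.45,0.45,0.45],"xyz":[[0,0,-0.002],[0,0,-0.003],[0,0,-0.003],[0,0,-0.003],[0,0,-0.003],[0,0,-0.01],[0,0,-0.03],[0,0,-0.06],[0,0,-0.1],[0,0,-0.14],[-0.03,0.04,-0.17],[-0.05,0.08,-0.18],[-0.06,0.12,-0.18]],"twist":[[0,0,0],[0,0,0],[0,0,0],[0,0,0],[0,0,0],[0,0,0],[0,0,0],[0,0,0],[0,0,0],[0,0,0],[0,0,0],[0,0,0],[0,0,0]]}'
python3 - <<'E'
from bench import r
import cv2,numpy as np
a=[]
for n in("top","side"):
    f=r.grab_frame(n);np.savez(f"{n}5.npz",**f);a.append(f["pixels"])
O=np.zeros((600,800,3),np.uint8)
O[:300]=cv2.resize(a[0][130:310,60:540],(800,300),interpolation=2)
O[300:]=cv2.resize(a[1][240:390,70:470],(800,300),interpolation=2)
cv2.imwrite("pics/c5.png",O[:,:,::-1])
E
```

```text
t: 8.1
tcp_pos: [0.4322, 0.1639, 0.2143]
ee_rot: [-3.14, 0.025, -0.059]
contact_force: [1.2, -0.6, -0.1]
opening: 0.552
grasp_force: 0.0
```

View pics/c5.png

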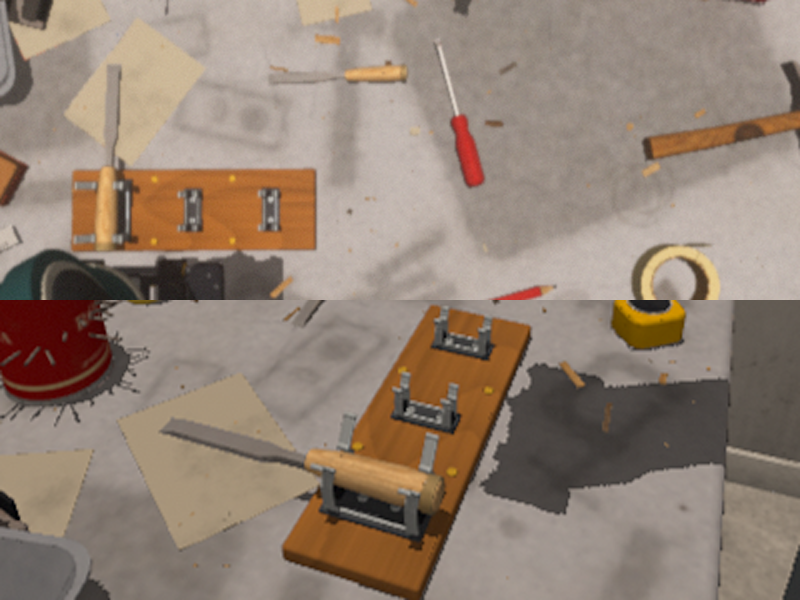

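```bash
python3 - <<'E'
from h import *
f=dict(np.load("top5.npz"));s=dict(np.load("side5.npz"))
T=lambda u,v:(60+u*.6,130+v*.6)
S=lambda u,v:(70+u/2,240+(v-300)/2)
for n,t in dict(neck=(106,167),butt=(105,248.5)).items():print(n,onz(f,*T(*t),.05))
for n,t in dict(jaws1=(86,186),jaws2=(83,240)).items():print(n,onz(f,*T(*t),.075))
for n,t,q in [("tip",(112,66),(166,424)),("neck",(106,167),(309,461)),("butt",(105,248.5),(437,494))]:print(n,tri(f,T(*t),s,S(*q)))
print(handle(f,(110,225,138,284),.047))
E
```

```text
neck [0.55388301 0.28238904 0.05      ]
butt [0.44805229 0.28400084 0.05      ]
jaws1 [0.52973102 0.2990605  0.075     ]
jaws2 [0.4616151  0.30294237 0.075     ]
tip (array([0.68835904, 0.27822951, 0.03686781]), np.float64(0.0013523707294609993))
neck (array([0.55320091, 0.28393745, 0.04454354]), np.float64(0.0017582378831083722))
butt (array([0.44725942, 0.28495797, 0.04682383]), np.float64(0.0010708068065711433))
(array([0.49985954, 0.28381726]), array([ 0.9988916 , -0.04707022], dtype=float32), array([0.10933705, 0.06327847]))
```

```bash
python3 -c "
from bench import r
print(r.close_job())"
```

```text
the job is handed in; nothing more can be done
None
```

The chisel is snapped into the wide clip and resting on its seats, with the handle's middle within about 2 mm of midway between the jaw pairs. The screwdriver was not touched, and the job was handed in at about 8 s.

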